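Tip the pill case flat and shut its lid

ROBOT

A 7-joint arm with a two-finger parallel gripper is mounted at the origin on the work surface. World frame = base frame: x ahead of the robot, y to its left, z up, the work surface at z = 0. Lengths are in mm, angles in rad, forces in N, time in s.
With the tool pointing down it reaches from about 350 to 900 mm from the base axis. Payload 7.2 kg.
Tool frame: the origin (TCP) lies midway between the tips of the shut fingers; the grasp point (between the pads) lies 19 mm behind it (bot.tcp_to_grasp is the distance from the TCP to the grasp point, in mm); z points along the fingers, y is the direction in which the jaws open and shut (so a half turn about z gives the same grasp; the last joint's range is limited). The gripper opens to 88 mm and grips with 3 to 60 N. Pads are 20 mm wide; open, the fingers measure 115 mm over their backs; the gripper's body (75 mm by 178 mm) begins 61 mm behind the grasp point.
Start: joints at [-1.294, 0.411, -0.013, 1.596, 0.006, 1.134, -0.082], TCP at [211.265, 588.215, 195.053] pointing down, gripper open.
Joint ranges: [-2.95, 2.95], [-0.29, 1.99], [-1.47, 1.44], [0.14, 2.54], [-1.03, 4.17], [0.13, 1.85], [-2.86, 2.86]. Speed limits (rad/s): [2.39, 2.39, 3.01, 3.01, 3.14, 3.14, 3.14].

INTERFACE

Orientations are given as a rotation vector (axis times angle).
In Python, from bench import bot, ik, vision, sign_off gives the robot as it stands. The module is installed in compiled form; this text tells all that it offers. Calls block until the motion is done:
- bot.move_pose(position, orientation): joint-space move of the TCP to a pose.
- bot.movel(position, orientation=None, feed=150): straight line of the TCP; orientation=None keeps the orientation; feed is the mean speed in mm/s.
- bot.movej(angles): joint-space move.
- bot.grip(opening, force=None): finger opening in mm; force is the grip in N (None keeps the last); returns when the fingers have stopped.
- bot.dwell(seconds).
- ik(position, orientation): joint angles nearest the present ones, or None.
- vision.get_image(name): name is "scene" or "top" or "wrist"; returns the picture (384x512x3 uint8, red, green, blue); there is no depth.
- vision.calibration(name): a dict with "vertical_fov" (degrees; the focal length in pixels is half the picture's height over the tangent of half this angle, whatever the lens; pixels are square), "cx", "cy" (the principal point, pixels), "rvec" (rotation vector, rad) and "tvec" (3), from world to camera coordinates, as OpenCV has them. Camera axes: x right, y down, z forward; pixel columns grow to the right and rows downward; lengths in mm; the calibration is good to about 2 mm. A picture is of the moment at which its call begins: read the wrist's pose just before it. calibration takes no time and is no camera call; for the wrist camera it gives the pose at the moment of the call.
A pose or a line that the arm cannot do raises bot.PlanningError and nothing moves.
- sign_off(): hands the job in, once; it reports no verdict.
Readings, each from a call of its own:
- bot.read_t(): time.
- bot.read_qpos(): joint angles.
- bot.read_qd(): joint speeds.
- bot.read_joint_torque(): joint torques, N m.
- bot.read_ee_pos(): TCP position.
- bot.read_tool_rot(): TCP orientation.
- bot.read_ft_force(): force on the tool from outside, world axes, zero at the start.
- bot.read_ft_torque(): the same for the moment, N m.
- bot.read_grip_width(): finger opening in mm.
Only numpy, scipy, OpenCV 4.12 (cv2) and the standard library are available. Lean on these libraries where they do the work, as an engineer would, in place of code of your own. Each camera call takes 0.05 s, during which the arm holds its last target.

TASK

The pill case on the bamboo board was left standing on its hinge edge with its blue lid ajar. Using only a fingertip, push it over so that it lies flat on its white base, lid uppermost, about where it stood. Then press down firmly on the lid for a moment, with about 5 N, so that it is fully shut. Only push and press: do not lift the case or drag it away, never tip it onto its lid, and leave everything else where it is.

Things in the scene. Friction and masses are not known exactly. Their poses are not given: they have to be found in the camera images.
- pill_case: loose plastic pill case, 0.1 to 0.16 kg, standing on its long hinge edge: 90 mm long (y), 60 mm tall (z), 25 mm thick (x, lid shut). Origin: centre of the edge it stands on. White base's flat back at x = -12.5 mm, blue lid on the +x side: lying on its base, +x is up and z runs level from hinge to free edge. Pushed from the lid side it tips over its back's lower edge and falls once about 25 degrees over
- case_centre (a point): the middle of the pill case, 30 mm above its origin along its z
- lid (a joint): opening of the blue lid (rad): 0 shut flush, 0.2 to 0.42 at the start, at most 1.0. Hinge along the case's y, 8 mm above its underside, at x = 6 mm; the lid is 52 mm from hinge to free edge, 6.5 mm thick, as long as the case. Light friction hinge (0.2 N at the edge moves it), stays where it is left, no latch or spring; surfaces grip (friction about 1)
- lid_edge (a point): point on the lid's outer face, middle of its length, 40 mm from the hinge towards the free edge (12 mm short of it): the place to press
- board: fixed bamboo display board, 360 x 920 x 12 mm, origin at the centre of its underside; its top, on which everything loose stands, is 12 mm above the work surface
- bell: small brass-coloured hand bell with a dark wooden grip, 48 mm across the mouth, 63 mm tall, standing 95 to 110 mm from the pill case's middle, off one short end of it; origin at the centre of its underside; a bystander, loose on the board
- jar: amber jar with a white cap, 40 mm across, 45 mm tall, standing 95 to 110 mm from the pill case's middle, off its other short end; origin at the centre of its underside; a bystander, loose on the board
- saucer: green ceramic saucer, 100 mm across, 14 mm high; origin at the centre of its underside; a bystander, loose on the board
- bangle: cream camel-bone bangle lying flat, 76 mm across, 12 mm high; origin at the centre of its underside; a bystander, loose on the board
- comb: dark wooden comb lying flat, 120 x 40 x 6 mm; origin at the centre of its underside; a bystander, loose on the board
- tin: plain round aluminium tin, 60 mm across, 28 mm high; origin at the centre of its underside; a bystander, loose on the board
There are look-alikes about, which are no part of the job. What is shaped like the pill_case but green is not meant.

How it is judged (in metres and radians):
On the way:
1. with the case lying on its base, the fingers press on it with more than 2 N for 0.1 s and the lid is shut (angle between pill_case's own x axis and vertical below 0.15 rad and height (world z) of case_centre below 0.035 m and value of joint lid below 0.08 rad and contact force between the fingers and pill_case above 2 N), for 0.1 s.
At the end, for the whole second after the job is handed in: The pill case lies at rest on the board on its white base (lid side up within 0.1 rad, its middle less than 32 mm above the work surface), its middle within 110 mm of where it started, the lid open less than 0.08 rad; each bystander within 20 mm of its start (angle between pill_case's own x axis and vertical below 0.1 rad and height (world z) of case_centre below 0.032 m and value of joint lid below 0.08 rad and distance of case_centre from where it was at the start of the episode below 0.11 m and linear speed of pill_case below 0.02 m/s and distance of each of bell, jar, saucer, bangle, comb, tin from where it was at the start of the episode below 0.02 m); the robot touches nothing.
It fails at once if the pill case is lifted (its middle more than 65 mm above the work surface) (height (world z) of case_centre above 0.065 m).
It fails at once if the pill case is tipped onto its lid side (angle between pill_case's own x axis and vertical above 2.2 rad).
It fails at once if the pill case is dragged or carried away (middle more than 150 mm from its start) (distance of case_centre from where it was at the start of the episode above 0.15 m).
It fails at once if a bystander is moved more than 20 mm, knocked over or lifted (distance of any of bell, jar, saucer, bangle, comb, tin from where it was at the start of the episode above 0.02 m or angle between any of bell, jar, saucer, bangle, comb, tin's own z axis and vertical above 0.4 rad).
It also fails if it takes over 38 s, if anything falls off the work surface, if the arm or the gripper's body presses on something with over 40 N, if the wrist force passes 120 N, or if a joint passes its speed limit or range.

## Working session

There is one attempt and no reset: what is moved stays moved. The work goes in short steps, each a Python script; the robot and the scene stay as the last script left them, time stands still between calls to the robot, and variables do not carry over. Pictures are saved under pics/ and viewed, and the job is handed in when it is done.

```bash
mkdir -p pics; ls; python3 - <<'E'
from bench import bot, ik, vision
import cv2
print(bot.read_t(), bot.read_ee_pos(), bot.read_tool_rot(), bot.read_grip_width(), bot.tcp_to_grasp)
for n in("scene","top","wrist"):
    c=vision.calibration(n); print(n,c)
    im=vision.get_image(n); cv2.imwrite(f"pics/{n}0.png",im[:,:,::-1])
E
```

```text
pics
0.0 [211.07229308 587.70555073 194.22066487] [-5.38619486e-01 -3.09491677e+00  2.44401550e-03] 87.93825335678237 18.700000000000003
scene {'vertical_fov': 52.38162250037107, 'cx': 256.09477092412396, 'cy': 192.8702990748099, 'rvec': array([ 1.83625028,  1.89357597, -0.60530965]), 'tvec': array([-1.40801695e+00, -3.74860853e+02,  1.65913424e+03])}
top {'vertical_fov': 44.54216011534183, 'cx': 258.06867014036425, 'cy': 193.22583551312132, 'rvec': array([ 2.17931864, -2.16865114,  0.10601304]), 'tvec': array([  32.10512557,  514.89383733, 1227.4428155 ])}
wrist {'vertical_fov': 61.29504855758144, 'cx': 253.1192772282934, 'cy': 188.21223534284647, 'rvec': array([-2.38128063, -1.67493518, -0.2247435 ]), 'tvec': array([-623.22990829,  -32.32207898,  391.2724726 ])}
```

View pics/scene0.png

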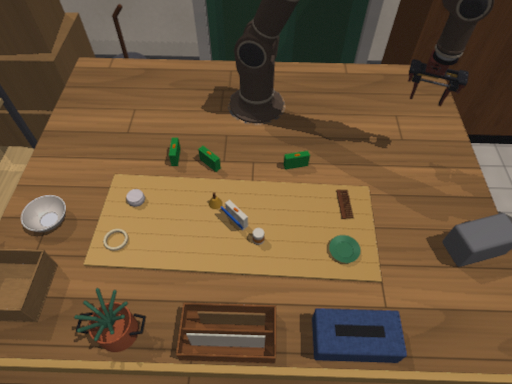

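View pics/top0.png

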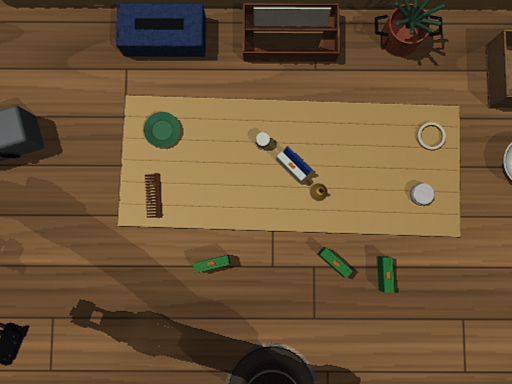

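View pics/wrist0.png

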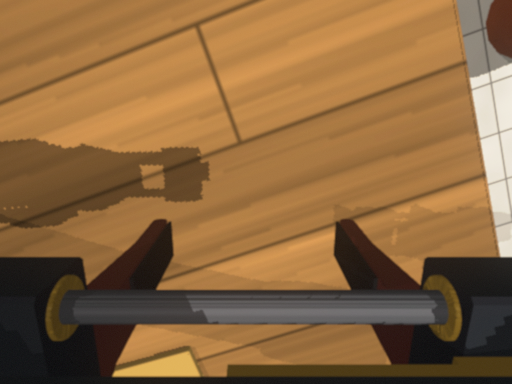

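```bash
cat > h.py <<'E'
import numpy as np, cv2
from bench import bot, ik, vision
def ray(n,u,v,c=None):
    c=c or vision.calibration(n); f=192/np.tan(np.radians(c['vertical_fov'])/2)
    R=cv2.Rodrigues(c['rvec'])[0]; o=-R.T@c['tvec']
    return o, R.T@np.array([(u-c['cx'])/f,(v-c['cy'])/f,1])
def onz(n,u,v,z,c=None):
    o,d=ray(n,u,v,c); return o+d*(z-o[2])/d[2]
def proj(n,p,c=None):
    c=c or vision.calibration(n); f=192/np.tan(np.radians(c['vertical_fov'])/2)
    q=cv2.Rodrigues(c['rvec'])[0]@np.array(p)+c['tvec']; return np.array([f*q[0]/q[2]+c['cx'],f*q[1]/q[2]+c['cy']])
E
python3 - <<'E'
import cv2, numpy as np
a=cv2.imread('pics/top0.png')[120:210,240:340]; b=cv2.imread('pics/scene0.png')[180:255,195:280]
cv2.imwrite('pics/ctop0.png',cv2.resize(a,None,fx=6,fy=6,interpolation=cv2.INTER_NEAREST))
cv2.imwrite('pics/cscene0.png',cv2.resize(b,None,fx=7,fy=7,interpolation=cv2.INTER_NEAREST))
from h import *
for n,u,v,z in[('top',293,164,72),('scene',236,208,72),('top',212,264,0),('top',318,191,60),('top',263,139,57)]: print(n,u,v,onz(n,u,v,z))
E
```

```text
top 293 164 [586.5171939 -55.1606235  72.       ]
scene 236 208 [576.17706106 -47.47261024  72.        ]
top 212 264 [325.67203125 157.27429689   0.        ]
top 318 191 [ 517.93019441 -120.84082437   60.        ]
top 263 139 [654.91610866  22.4248978   57.        ]
```

View pics/ctop0.png

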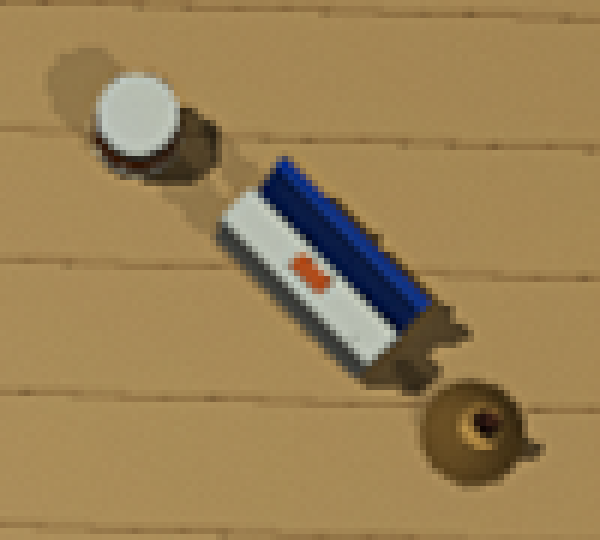

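View pics/cscene0.png

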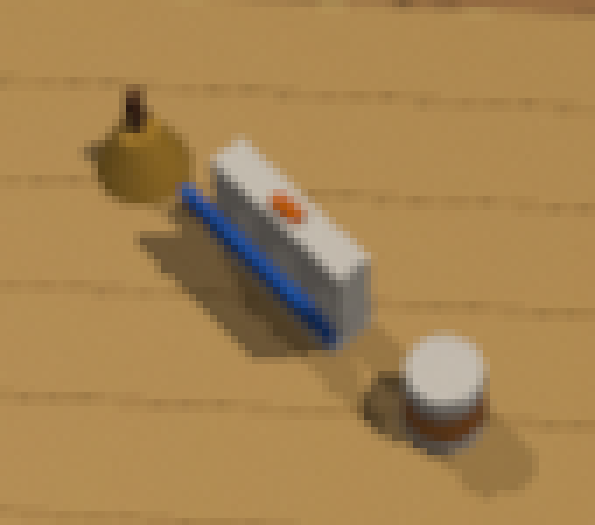

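```bash
python3 - <<'E'
from h import *
im=cv2.imread('pics/top0.png'); hsv=cv2.cvtColor(im,cv2.COLOR_BGR2HSV)
sub=np.zeros(im.shape[:2],np.uint8); sub[145:185,275:308]=1
w=((hsv[...,1]<60)&(hsv[...,2]>150)&(sub>0))|((hsv[...,0]<12)&(hsv[...,1]>120)&(sub>0)&(hsv[...,2]>150))
b=(hsv[...,0]>105)&(hsv[...,0]<130)&(hsv[...,1]>150)&(sub>0)
for m,z,nm in((w,72,'white'),(b,66,'blue')):
    pts=np.argwhere(m)[:,::-1]
    P=np.array([onz('top',u,v,z)[:2] for u,v in pts]).astype(np.float32)
    r=cv2.minAreaRect(P); print(nm,len(pts),P.mean(0),r); print(cv2.boxPoints(r).round(1))
    c,_,V=np.linalg.svd(P-P.mean(0)); print('axis',V[0])
# scene check of white top
im=cv2.imread('pics/scene0.png'); hsv=cv2.cvtColor(im,cv2.COLOR_BGR2HSV)
for (u,v) in [(238,141),(211,160),(370,262),(340,278)]: print('scene',onz('scene',195+u/7-.5,180+v/7-.5,72))
for (u,v) in [(220,222),(257,190),(397,335),(367,365)]: print('top',onz('top',240+u/6-.5,120+v/6-.5,72))
for (u,v) in [(287,157),(432,302)]: print('topblue z68',onz('top',240+u/6-.5,120+v/6-.5,68))
o,d=ray('top',0,0);print(o)
for (u,v) in [(185,187),(335,343)]: print('sceneblue',onz('scene',195+u/7-.5,180+v/7-.5,68))
E
```

```text
white 240 [582.7     -49.92639] ((582.6849365234375, -49.90571212768555), (89.71729278564453, 16.620637893676758), 44.832916259765625)
[[545.  -75.6]
 [556.7 -87.4]
 [620.4 -24.2]
 [608.6 -12.4]]
axis [-0.7063021  -0.70791054]
blue 216 [597.86224 -64.28181] ((598.1015625, -64.68768310546875), (86.65605926513672, 16.72077751159668), 44.770240783691406)
[[ 561.5  -89.3]
 [ 573.2 -101.1]
 [ 634.7  -40.1]
 [ 623.   -28.2]]
axis [-0.7200526 -0.6939195]
scene [544.07739377 -74.05722074  72.        ]
scene [555.28356157 -85.90645152  72.        ]
scene [609.08692972  -9.27253507  72.        ]
scene [618.08869316 -22.51539758  72.        ]
top [605.90298739 -11.63541936  72.        ]
top [619.97106269 -27.59751837  72.        ]
top [557.1585709 -87.758451   72.       ]
top [544.10828865 -74.81383403  72.        ]
topblue z68 [635.28883613 -40.8304508   68.        ]
topblue z68 [ 572.13548797 -103.35828079   68.        ]
[ 396.10741959   37.54071862 1270.61082741]
sceneblue [568.16488634 -97.29630475  68.        ]
sceneblue [649.87443365 -23.3038871   68.        ]
```

The look-alikes in the top view are the green cases at (212,264), (336,262) and (387,274). The blue toolbox at (160,30) could only be confused by colour. The white/blue case at (293,164) is the target: the crop shows a white base and an ajar blue lid on the +x/-y side, with the bell and jar off its ends. Its white top measures 90 × 17 mm at z = 72, which fits the description. The two views agree to about 2–4 mm.

```bash
cat >> h.py <<'E'
s=np.sqrt(.5)
O=np.array([585.,-52.2]); X=np.array([s,-s]); Y=np.array([s,s])
def W(x,y,z): return np.r_[O+x*X+y*Y,z]
from scipy.spatial.transform import Rotation as Ro
def rv(flip):
    y=np.array([s,s,0])*(-1 if flip else 1); z=np.array([0,0,-1.]); x=np.cross(y,z)
    return Ro.from_matrix(np.c_[x,y,z]).as_rotvec()
E
python3 - <<'E'
from h import *
for f in(0,1):
    for p in (W(65,0,150),W(65,0,56),W(-20,0,56),W(-50,0,37)): q=ik(p,rv(f)); print(f,None if q is None else np.round(q,2))
E
```

```text
0 [-0.39  0.54  0.69  1.65 -0.38  1.09  1.19]
0 [-0.31  0.63  0.56  1.72 -0.41  0.91  1.21]
0 [-0.39  0.52  0.5   1.89 -0.33  0.82  1.07]
0 [-0.4   0.51  0.45  1.95 -0.31  0.75  1.02]
1 [-0.66  0.8   1.25  1.66 -0.79  1.28 -1.6 ]
1 [-0.64  0.96  1.24  1.74 -0.98  1.21 -1.47]
1 [-0.81  0.86  1.25  1.91 -0.94  1.11 -1.53]
1 [-0.86  0.87  1.25  1.98 -0.98  1.07 -1.52]
```

```bash
python3 - <<'E'
from h import *
bot.grip(0,20)
p=bot.read_ee_pos()
bot.move_pose(W(65,0,170),rv(0)); print(bot.read_t(),bot.read_ee_pos())
bot.movel(W(65,0,56),feed=120); print(bot.read_t(),bot.read_ee_pos(),bot.read_ft_force(),bot.read_grip_width())
cv2.imwrite('pics/t1.png',cv2.resize(vision.get_image('top')[110:220,230:350,::-1],None,fx=5,fy=5))
cv2.imwrite('pics/s1.png',cv2.resize(vision.get_image('scene')[160:270,180:300,::-1],None,fx=5,fy=5))
E
```

```text
4.325 [631.18250752 -96.87946208 169.89121865]
5.425 [631.5576522  -98.41274137  56.80823251] [-0.68435511  0.27784804  0.7883568 ] 0.4156158780789255
```

View pics/t1.png

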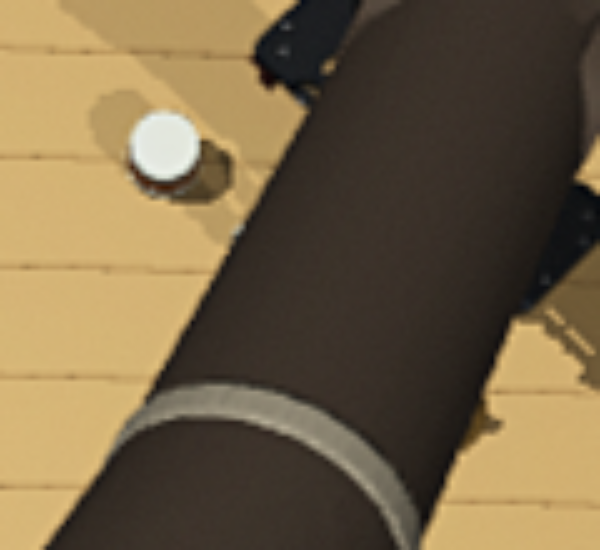

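View pics/s1.png

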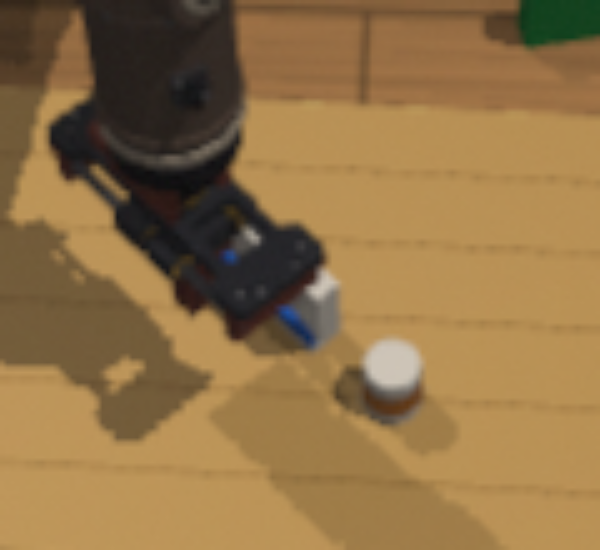

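```bash
python3 - <<'E'
from h import *
bot.movel(W(40,0,56),feed=70)
for x in (32,26,20,15,10,5,0,-4,-8):
    bot.movel(W(x,0,56),feed=30)
    f=bot.read_ft_force(); print(x,round(bot.read_t(),2),'along push reaction',round(f[:2]@X,2),np.round(f,2))
cv2.imwrite('pics/s2.png',cv2.resize(vision.get_image('scene')[160:270,180:300,::-1],None,fx=5,fy=5))
E
```

```text
32 6.45 along push reaction 0.62 [ 0.5  -0.37  0.5 ]
26 6.8 along push reaction -0.07 [-0.02  0.07  0.02]
20 7.15 along push reaction 0.27 [ 0.28 -0.11 -0.3 ]
15 7.47 along push reaction 1.06 [ 0.38 -1.13 -0.27]
10 7.78 along push reaction -0.25 [0.1  0.46 0.43]
5 8.1 along push reaction 0.26 [ 0.61  0.24 -0.28]
0 8.42 along push reaction 0.44 [ 0.19 -0.43 -0.31]
-4 8.7 along push reaction -0.2 [ 0.07  0.35 -0.75]
-8 8.98 along push reaction -0.04 [-0.23 -0.18  0.69]
```

View pics/s2.png

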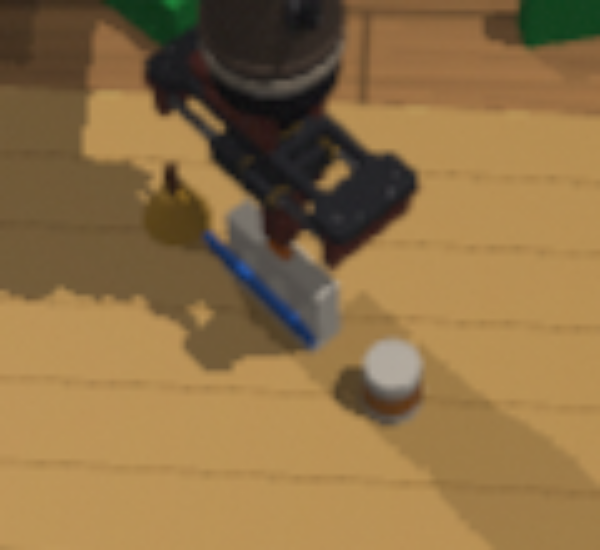

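```bash
python3 - <<'E'
from h import *
p=bot.read_ee_pos(); print(p,W(-8,0,56),bot.read_tool_rot(),rv(0),bot.read_grip_width())
for q in (p,p+[0,0,19],p+[0,0,60]): u=proj('scene',q); print(u,(u-[180,160]+.5)*5)
for q in (W(0,0,12),W(0,0,72),W(-3,45,72),W(-3,-45,72)): u=proj('scene',q); print(u,(u-[180,160]+.5)*5)
c=vision.calibration('wrist'); cv2.imwrite('pics/w2.png',vision.get_image('wrist')[:,:,::-1])
cv2.imwrite('pics/t2.png',cv2.resize(vision.get_image('top')[110:220,230:350,::-1],None,fx=5,fy=5))
E
```

```text
[579.33462393 -46.44953279  56.02972751] [579.34314575 -46.54314575  56.        ] [1.20198734e+00 2.90250850e+00 4.43864300e-05] [1.20223546 2.90245315 0.        ] 0.48084465320255143
[236.43200498 211.51691695] [284.66002488 260.08458474]
[236.2250241  208.30484601] [283.62512048 244.02423004]
[235.76066053 201.0985344 ] [281.30330263 207.992672  ]
[235.08131663 220.05904119] [277.90658313 302.79520597]
[234.3750801  210.23952687] [274.37540052 253.69763437]
[244.46001852 218.34490939] [324.8000926  294.22454695]
[225.96165097 201.32688891] [232.30825487 209.13444456]
```

View pics/w2.png

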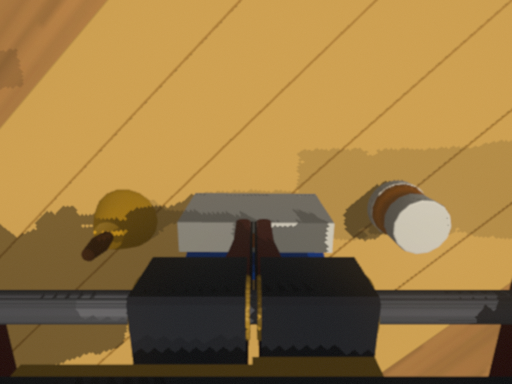

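View pics/t2.png

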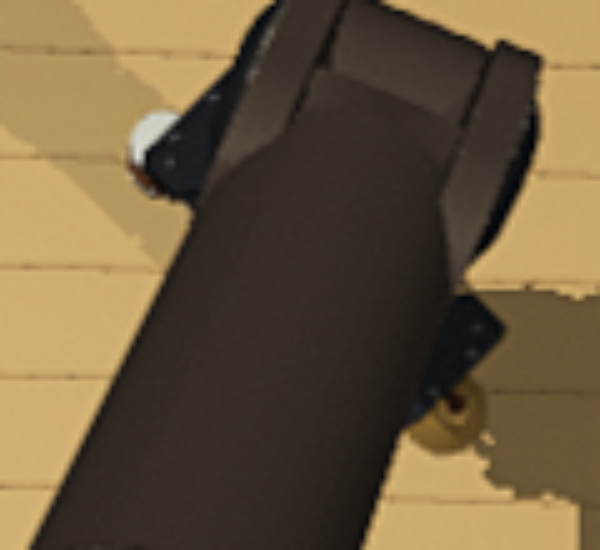

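```bash
python3 - <<'E'
from h import *
p=bot.read_ee_pos(); c=vision.calibration('wrist')
R=cv2.Rodrigues(c['rvec'])[0]; o=-R.T@c['tvec']; print('cam',o,'in case frame',(o[:2]-O)@X,(o[:2]-O)@Y)
for z in (0,10,19,30,60): print(z,proj('wrist',p+[0,0,z],c))
for q in [(-12.5,45,72),(-12.5,-45,72),(6,45,72),(6,-45,72),(-12.5,45,12),(-12.5,-45,12)]: print(q,proj('wrist',W(*q),c))
im=vision.get_image('wrist')[:,:,::-1]; cv2.imwrite('pics/w3.png',cv2.resize(im[170:290,160:350],None,fx=4,fy=4))
im=vision.get_image('scene')[:,:,::-1]; cv2.imwrite('pics/s3.png',cv2.resize(im[190:235,210:260],None,fx=12,fy=12,interpolation=cv2.INTER_NEAREST))
print(bot.read_t())
E
```

```text
cam [527.59994054   4.36386495 246.17510195] in case frame -80.58466375911627 -0.5912788060302189
0 [254.40062319 219.00913585]
10 [254.44765719 225.0267243 ]
19 [254.49419292 230.98056201]
30 [254.55738038 239.06484333]
60 [254.77673091 267.12882065]
(-12.5, 45, 72) [332.90125859 221.56211918]
(-12.5, -45, 72) [176.12893218 221.55302009]
(6, 45, 72) [330.84891447 250.96164358]
(6, -45, 72) [178.12898591 250.93807285]
(-12.5, 45, 12) [314.05923379 192.37435479]
(-12.5, -45, 12) [194.46266826 192.37884766]
9.2333
```

View pics/w3.png

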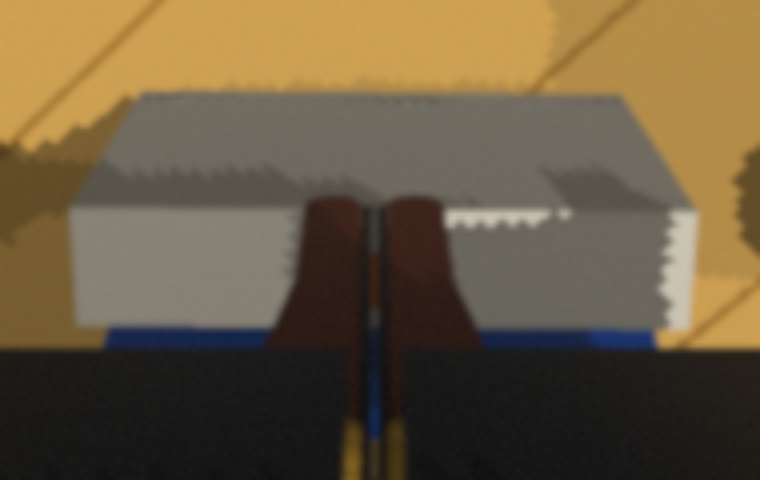

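View pics/s3.png

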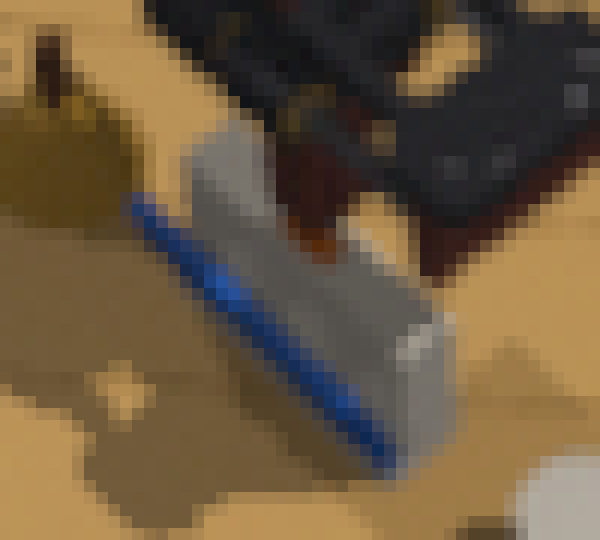

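```bash
python3 - <<'E'
from h import *
p=bot.read_ee_pos(); c=vision.calibration('wrist')
R=cv2.Rodrigues(c['rvec'])[0]
print('axis',R[2])
for dx in(0,-10):
  for z in (0,10,19,25): 
    q=p+np.r_[dx*X,z]; print(dx,z,(R@q+c['tvec'])[2],proj('wrist',q,c))
im=cv2.imread('pics/wrist0.png'); cv2.imwrite('pics/w0c.png',cv2.resize(im[200:290,90:420],None,fx=2.4,fy=2.4))
E
```

```text
axis [ 0.18787023 -0.18944798 -0.96375009]
0 0 202.62869820292323 [254.45178849 219.03257464]
0 10 192.99119728394652 [254.5007903  225.05142922]
0 19 184.3174464568675 [254.54927326 231.00655405]
0 25 178.53494590548146 [254.5842124  235.29810106]
-10 0 199.96065555475468 [254.46295769 203.82601913]
-10 10 190.32315463577797 [254.51321202 209.15922602]
-10 19 181.64940380869893 [254.56300023 214.44296696]
-10 25 175.8669032573129 [254.59892076 218.25500976]
```

View pics/w0c.png

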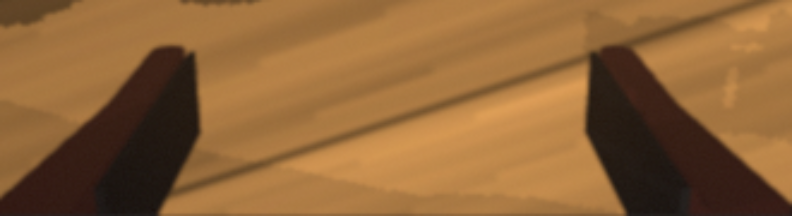

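The case hasn't moved. The tip skimmed over its 72 mm top, even though the reported TCP was z = 56. The pad spacing in the wrist view (163 px for 88 mm, so about 175 mm deep) also puts the visible tips about 20–25 mm short of the reported TCP. I'll back off upward and push again about 22 mm lower.

```bash
python3 - <<'E'
from h import *
bot.movel(W(-8,0,80),feed=100)
bot.movel(W(65,0,80),feed=150)
bot.movel(W(65,0,34),feed=100)
print(round(bot.read_t(),2),bot.read_ft_force())
bot.movel(W(42,0,34),feed=70)
for x in (34,28,22,16):
    bot.movel(W(x,0,34),feed=30)
    f=[bot.read_ft_force()]; print(x,round(bot.read_t(),2),round(f[0][:2]@X,2),np.round(f[0],2))
im=vision.get_image('scene')[:,:,::-1]; cv2.imwrite('pics/s4.png',cv2.resize(im[190:235,205:265],None,fx=10,fy=10,interpolation=cv2.INTER_NEAREST))
im=vision.get_image('wrist')[:,:,::-1]; cv2.imwrite('pics/w4.png',im)
E
```

```text
10.87 [0.25040516 0.04867064 0.39996271]
34 11.76 0.07 [-0.08 -0.17 -0.12]
28 12.11 -0.47 [-0.78 -0.11 -0.64]
22 12.46 0.04 [0.25 0.19 0.47]
16 12.81 -0.13 [-0.64 -0.46 -0.34]
```

View pics/s4.png

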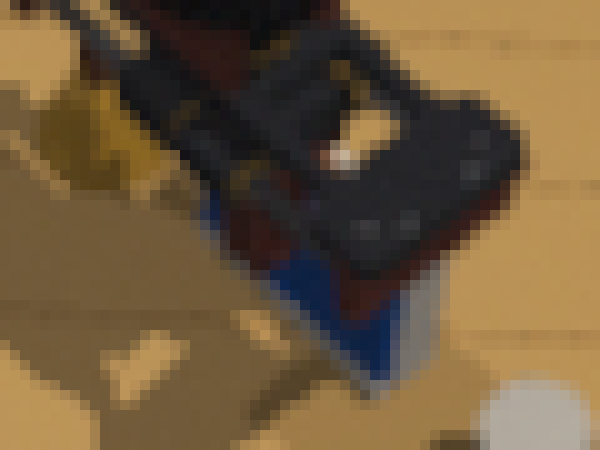

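View pics/w4.png

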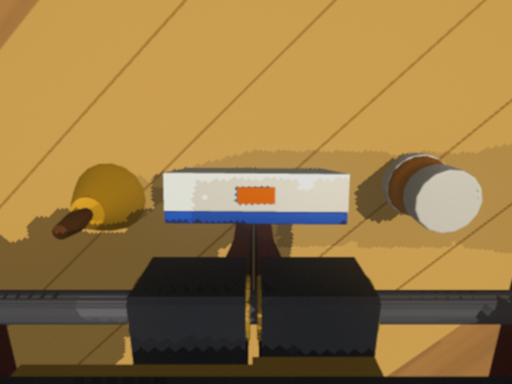

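The lid is now shut against the case, with the finger behind it. The wrist view shows the blue strip flush along row 216. I'll keep pushing.

```bash
python3 - <<'E'
from h import *
for x in (10,4,-1,-6,-11):
    bot.movel(W(x,0,34),feed=35)
    f=bot.read_ft_force(); print(x,round(bot.read_t(),2),round(f[:2]@X,2),np.round(f,2))
im=vision.get_image('wrist')[:,:,::-1]; cv2.imwrite('pics/w5.png',im)
E
```

```text
10 13.23 0.96 [ 0.59 -0.77 -0.28]
4 13.56 0.51 [ 0.75  0.03 -0.02]
-1 13.85 -1.0 [-0.39  1.03 -0.05]
-6 14.14 0.51 [ 0.23 -0.5  -0.75]
-11 14.43 -0.52 [-0.34  0.39 -1.13]
```

View pics/w5.png

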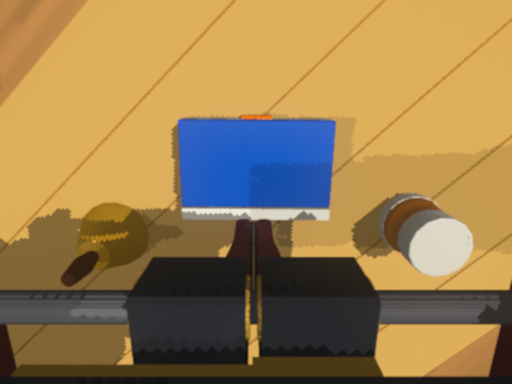

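```bash
python3 - <<'E'
from h import *
im=cv2.imread('pics/w5.png'); hsv=cv2.cvtColor(im,cv2.COLOR_BGR2HSV)
m=((hsv[...,0]>105)&(hsv[...,0]<130)&(hsv[...,1]>150)).astype(np.uint8)
cs=cv2.findContours(m,0,2)[0]; c=max(cs,key=cv2.contourArea); ap=cv2.approxPolyDP(c,6,True)[:,0]; print(ap)
for u,v in ap:
    q=onz('wrist',u,v,37); d=q[:2]-O; print(u,v,'case frame',round(d@X,1),round(d@Y,1))
E
```

```text
[[179 121]
 [183 205]
 [327 206]
 [333 122]]
179 121 case frame -71.5 -42.8
183 205 case frame -21.3 -43.4
327 206 case frame -20.7 44.2
333 122 case frame -70.9 44.6
```

```bash
cat >> h.py <<'E'
def fz(n=6):
    v=[]
    for _ in range(n): v.append(bot.read_ft_force()[2]); bot.dwell(0.02)
    return np.mean(v)
E
python3 - <<'E'
from h import *
bot.movel(W(-11,0,60),feed=100)
bot.movel(W(-60,0,60),feed=120); bot.dwell(.2)
f0=fz(); print('free',f0)
bot.movel(W(-60,0,26),feed=60); print(fz())
z=26
while z>6:
    step=1.5 if z>19 else 0.7
    z-=step; bot.movel(W(-60,0,z),feed=20); f=fz(3)-f0; print(round(z,1),round(bot.read_t(),2),round(f,2),round(bot.read_ee_pos()[2],2))
    if f>4.3 or bot.read_t()>28: break
bot.dwell(.5); print('hold',fz()-f0, bot.read_t())
im=vision.get_image('wrist')[:,:,::-1]; cv2.imwrite('pics/w6.png',im)
E
```

```text
free -0.06397836926069285
0.3465498911854037
24.5 16.87 0.1 24.61
23.0 17.17 -0.16 22.95
21.5 17.47 -0.23 21.44
20.0 17.77 0.13 19.95
18.5 18.07 -0.03 18.45
17.8 18.37 0.35 17.81
17.1 18.67 0.11 17.09
16.4 18.97 -0.1 16.36
15.7 19.27 0.07 15.67
15.0 19.57 0.27 14.97
14.3 19.87 -0.26 14.26
13.6 20.17 0.89 13.57
12.9 20.47 0.29 12.89
12.2 20.77 0.31 12.18
11.5 21.07 0.01 11.47
10.8 21.37 0.31 10.79
10.1 21.67 -0.16 10.08
9.4 21.97 4.97 9.7
hold 5.839607319090302 22.5667
```

View pics/w6.png

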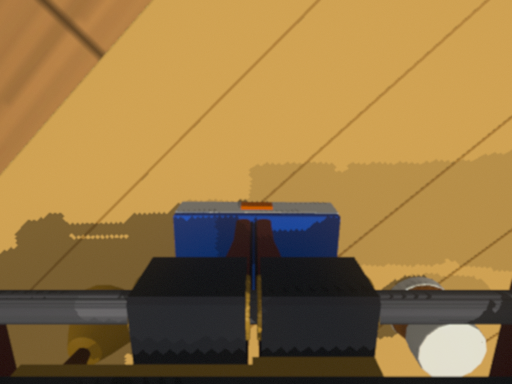

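The press held 5–6 N for over 0.5 s with a rigid stop. Contact came at tip ≈ 37 mm, which puts the tip about 27 mm above the reported TCP, in line with my estimate. Next I'll lift off and check.

```bash
python3 - <<'E'
from h import *
bot.movel(W(-60,0,110),feed=120)
bot.movel(W(-110,0,160),feed=200)
w=vision.get_image('wrist')[:,:,::-1]; cv2.imwrite('pics/w7.png',w)
bot.move_pose([400,300,220],rv(0)); bot.dwell(.1); print(bot.read_t(),bot.read_ft_force())
for n in('top','scene'):
    cv2.imwrite(f'pics/{n}7.png',vision.get_image(n)[:,:,::-1])
im=cv2.imread('pics/top7.png'); hsv=cv2.cvtColor(im,cv2.COLOR_BGR2HSV)
m=((hsv[...,0]>105)&(hsv[...,0]<130)&(hsv[...,1]>150)).astype(np.uint8); m[:100]=0
c=max(cv2.findContours(m,0,2)[0],key=cv2.contourArea)
P=np.array([onz('top',u,v,37)[:2] for u,v in c[:,0]],np.float32); print(cv2.minAreaRect(P))
a=cv2.resize(im[110:220,230:350],None,fx=4,fy=4); b=cv2.resize(cv2.imread('pics/scene7.png')[170:260,185:285],(320*440//352*1,360)); b=cv2.copyMakeBorder(b,0,a.shape[0]-360,0,0,0)
cv2.imwrite('pics/fin.png',np.hstack([a[:, :400],b]))
E
```

```text
25.4083 [1.07359518 0.68160094 0.09533   ]
((551.8688354492188, -19.27740478515625), (88.52702331542969, 51.03474044799805), 45.032352447509766)
```

View pics/fin.png

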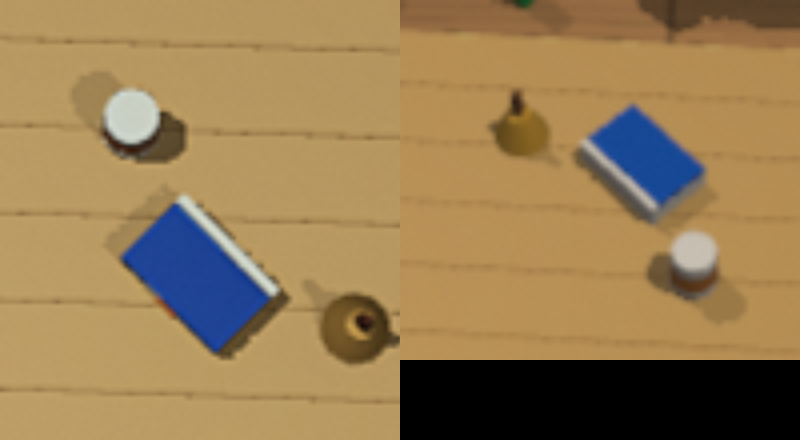

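View pics/top7.png

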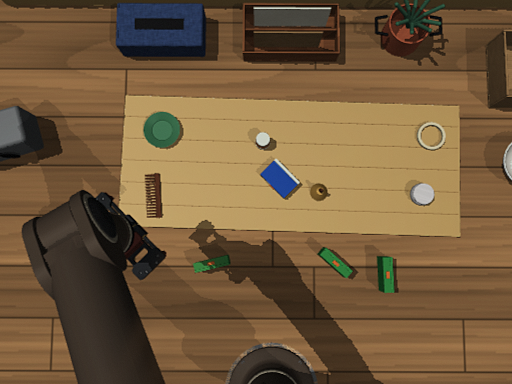

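The case lies flat with its lid up. The lid measures 88.5 × 51 mm at z = 37, so it is shut. The bell is at (318,191) and the jar at (263,139) in the top view, both unchanged.

```bash
python3 - <<'E'
from bench import sign_off
print(sign_off())
E
```

```text
the job is handed in; nothing more can be done
None
```

The pill case now lies flat on its white base with the lid shut, and I handed the job in at about 25.4 s of the 38 s allowed. I pushed it over from the lid side with the shut fingertips, then pressed the lid near its free edge with 5–6 N for over half a second.

**Final checks:**
- **Lid:** it measures 88.5 × 51 mm in the top view at the height of a shut lid, so it looks flush.
- **Case position:** its middle is about 45 mm from where it stood, within the 110 mm limit.
- **Bystanders:** the bell, jar, saucer, bangle, comb and tin look unmoved in the top view; I judged this by eye.
- **Robot:** the arm is parked clear of everything.

**Disagreement:** the real fingertips end about 25 mm above the reported TCP. Because of this, my first push passed just over the top of the case without moving it. I worked out the offset from the wrist view and pushed again lower. The height at which the fingers met the lid fits it, at about 27 mm.

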